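# Open the locked pill dispenser at the next day's dose

## Task

Set the locked pill dispenser to the next day: swing its advance lever once to its stop and let it spring back, so that the carousel moves on by just one compartment. Then take the key with the oval bow from the key block, push it past the sticky pins into the lock on the lid until its shoulder is fully home, turn it a quarter clockwise to the stop and keep holding it there, so that the sprung shutter stays open while someone takes the pills. Finish while still gripping the turned key; leave the other key in the block and the glass, the dish and the orange where they are.

Things in the scene. Friction and masses are not known exactly. Their poses are not given: they have to be found in the camera images.
- dispenser: round white seven-day pill dispenser, 183 mm across, lid top 46 mm above the worktop, fixed in place. Origin: on its vertical axis, at worktop height. Its -x axis points through the dispensing window in the lid (36 to 78 mm from the axis), z up. The lock is in the middle of the lid, the advance lever stands out at its -y side
- lever_tab (a point): centre of the upright grey tab of the advance lever (24 mm along the radius, 8 mm thick along its swing, from 12 to 58 mm above the worktop), 118 mm from the dispenser's vertical axis and 40 mm above the worktop; point x points outward from the axis along the lever, y along the tab's thickness. A flat arm at 12 to 17 mm height joins it to the housing; the housing's edge is 91.5 mm from the axis
- advance_lever (a joint): swing of the lever about the dispenser's vertical axis, rad: 0 at rest, grows clockwise seen from above to its stop at 0.948. A spring returns it (it takes 0.7 N at the tab at rest, 2 N at the stop, with the carousel's drag)
- carousel (a joint): turn of the seven-compartment carousel under the lid, clockwise seen from above, rad: 0 at the start, 0.898 a compartment. A pawl on the lever drives it after 0.05 rad of play; it stays when the lever springs back
- lock_face (a point): middle of the keyway's mouth, on the flat steel face of the lock plug, 51.5 mm above the worktop; z up, x along the keyway's long side; turns with the plug. Keyway 12.5 x 6 mm, 31 mm deep. Two pairs of sticky sprung pins stand 3 mm into it from its narrow ends, 10 and 18 mm down; they resist the key with about 10 N: push on slowly, rocking it a little about its axis, until the shoulder meets the face
- lock_plug (a joint): turn of the lock plug and of the shutter under the lid, rad: 0 at rest (shutter shut), grows clockwise seen from above to its stop at 1.571 (window open). A spring returns it (0.06 N m at the stop); the key has about 0.2 rad of play either way in the keyway. The steel collar round it is 37 mm across and level with the face
- key_bow (a point): centre of the flat oval grey bow (34 mm wide along x, 9 mm thick along y, 37 mm high) of the dispenser's key, which stands upright in the key block, blade down; z up along the key. The bow reaches from 9.5 to 46.5 mm above the key's shoulder, this point is 28 mm above it. The key is the same either way round (half turn)
- key_shoulder (a point): on the key's axis, at the underside of its steel shoulder (18 x 10 mm, 4 mm high), which rests on the block's top and comes to rest on the lock's face; x along the blade's width, z up. The blade below it is 10 mm wide along x, 4 mm thick along y, 26 mm long, with a tapered tip, the same on both edges
- key_block: brown wooden block, 130 x 44 x 36 mm, fixed; origin: centre of its underside, x along its length. Two keys stand in its slots, 30 mm either side of its middle, blade widths along x
- cupboard_key_bar (a point): centre of the T-bar (37 mm long, 9 mm thick, 26 mm above its shoulder) of the other key, a plain steel cupboard key in the block's other slot; not wanted
- water_glass: clear tumbler, 79 mm across, 90 mm high, loose; origin: centre of its underside
- pill_dish: small pale glass dish, 68 mm across, 28 mm high, loose; origin: centre of its underside
- orange: orange, 65 mm across, loose; origin: its underside

How it is judged:
On the way, in this order (a step that is already met when the one before it is completed fails the run):
1. the advance lever is swung to its stop (value of joint advance_lever above 0.9 rad), for 0.05 s.
2. the lever is back at rest and the carousel has moved on by one compartment (value of joint advance_lever below 0.1 rad and value of joint carousel between 0.8 and 1.02 rad), for 0.2 s.
3. the key stands fully home in the keyway, not yet turned (horizontal distance between key_shoulder and lock_face below 0.003 m and z of key_shoulder in the frame of lock_face below 0.003 m and value of joint lock_plug below 0.45 rad), for 0.1 s.
4. the key has turned the lock to its stop (value of joint lock_plug above 1.42 rad and z of key_shoulder in the frame of lock_face below 0.004 m), for 0.3 s.
At the end, for the whole second after the job is handed in: The robot still grips the key (over 2 N), whose shoulder is within 4 mm of the lock's face and within 3 mm of its middle, and holds the lock turned by more than 1.42 rad; the carousel stands one compartment on (0.80 to 1.02 rad) and the lever is back at rest (under 0.10 rad) (all of step 2 and all of step 4 and horizontal distance between key_shoulder and lock_face below 0.003 m and contact force between the fingers and dispenser_key above 2 N); the arm keeps its last pose, push and grip.
It fails at once if the carousel goes on past the next compartment (value of joint carousel above 1.1 rad).
It fails at once if the cupboard key is taken out of the block (distance of cupboard_key_bar from where it was at the start of the episode above 0.02 m).
It fails at once if the glass is shifted or tipped (distance of water_glass from where it was at the start of the episode above 0.03 m or angle between water_glass's own z axis and vertical above 0.4 rad).
It fails at once if the dish is shifted (distance of pill_dish from where it was at the start of the episode above 0.03 m).
It fails at once if the orange is shifted (distance of orange from where it was at the start of the episode above 0.05 m).
It also fails if it takes over 72 s, if anything falls off the work surface, if the arm or the gripper's body presses on something with over 40 N, if the wrist force passes 120 N, or if a joint passes its speed limit or range.

## Robot

A 6-joint arm with a two-finger parallel gripper is mounted at the origin on a cart in front of the work surface, level with it; the furniture and walls round the work are solid. World frame = base frame: x ahead of the robot, y to its left, z up, the work surface at z = 0. Lengths are in m, angles in rad, forces in N, time in s.
With the tool pointing down it reaches from about 0.225 to 0.875 m from the base axis. Payload 3.4 kg.
Tool frame: the origin (TCP) lies between the finger pads; the fingertips stand 25 mm ahead of it and the grasp point (between the pads) lies 6 mm ahead of it; z points along the fingers, y is the line along which they close (so a half turn about z gives the same grasp; the last joint's range is limited). The gripper opens to 85 mm and grips with 20 to 120 N. Pads are 22 mm wide; open, the fingers measure 114 mm over their backs; the gripper's body (76 mm by 85 mm) begins 54 mm behind the grasp point. The pads swing forward as they close: fully open they stand 13 mm farther back than shut.
Start: joints at [-1.459, 0.276, 1.505, -0, 1.361, -0.121], TCP at [0.133, -0.56, 0.256] pointing down, gripper open.
Joint ranges: [-2.89, 2.89], [-0.75, 2.08], [0.22, 2.7], [-1.18, 4.32], [0.11, 2.71], [-2.7, 2.7]. Speed limits (rad/s): [2.57, 2.57, 3.14, 3.14, 3.14, 3.14].

## Interface

Orientations are given as a unit quaternion [w, x, y, z].
In Python, from rig import manip, cams, ticket gives the robot as it stands.
- The arm moves only by the tool step_arm, never from a script. Its argument "increments" is a list of rows, each an object with "dp": the shift along the world's x, y, z each as a share of 0.2 m, from -1 to 1, a list of three; "yaw": the turn about the world's z as a share of 0.15 rad, from -1 to 1; "grip": the opening, from 0 (shut) to 1 (fully open). In form: [{"dp": [tx, ty, tz], "yaw": yaw, "grip": grip}, ...]. A call has 1 to 5 rows; each row shifts and turns the commanded pose from where the row before left it; what a row does not reach is not made up. A row lasts 1/8 s, in which the tool goes at most 62.5 mm and 10.7 degrees, less where a joint would pass 70% of its speed; a pose out of reach is approached as far as the arm can. A call with a number of a shift or a turn outside -1 to 1 is refused whole. A call with a gripper value outside its range is refused whole. The fingers move at their own pace and stop on an object; "squeeze" is the grip in N (left out, the last holds). Time passes only in rows, so rows that do not move let the fingers close. It gives the time, the measured TCP pose, the force, the opening and the grip force at its end, in the units of the state.
- manip.get_state(): the state, without advancing time (a new reading comes with each control period).
- cams.get_image(name): name is "scene" or "top" or "wrist"; returns the picture (420x560x3 uint8, blue, green, red); there is no depth.
- cams.get_calibration(name): a dict with "fx", "fy", "cx", "cy" (pixels), "k1" (the pictures are not rectified: a ray, as slopes to the right and down, at radius r is drawn at 1 + k1 r^2 times it, then the intrinsics apply), "extrinsics" (4x4, takes a point from camera to world coordinates). Camera axes: x right, y up, looking along -z (the intrinsics and any distortion apply to the point x, -y, -z); pixel columns grow to the right and rows downward; lengths in m; the calibration is good to about 2 mm. A picture is of the moment at which its call begins: read the wrist's pose just before it. get_calibration takes no time and is no camera call; for the wrist camera it gives the pose at the moment of the call.
- ticket.sign_off(): hands the job in; it is judged then, once.
The state is a dict: "clock": time; "qpos": joint angles; "qd": joint speeds; "effort": joint torques, N m; "position": TCP position; "ee_rot": TCP orientation; "contact_force": force on the tool from outside, world axes, zero at the start; "moment": the same for the moment, N m; "width": finger opening in m; "gripper_force": force on a finger pad.
Only numpy, scipy, OpenCV 4.12 (cv2) and the standard library are available. Lean on these libraries where they do the work, as an engineer would, in place of code of your own. Each camera call takes 0.05 s, during which the arm holds its last target. There are 200 camera calls.

## Working session

There is one attempt and no reset: what is moved stays moved. The work goes in short steps, Python scripts to look and compute and a tool call to move; the robot and the scene stay as the last step left them, time stands still between calls to the robot, and variables do not carry over. Pictures are saved under pics/ and viewed, at most 10 in all, crops included, and the job is handed in when it is done.

Besides the shell and the picture viewer there is one more tool, called after ">>>" as name(argument=value, ...), one argument or row to a line, values as JSON. step_arm: Moves the arm, as the interface text tells. Shift numbers are shares of 0.2 m and turn numbers shares of 0.15 rad, none past 1 either way. Its arguments: {"type":"object","properties":{"increments":{"type":"array"},"squeeze":{"type":"number"}},"required":["increments"]}

```bash
mkdir -p pics
cat > h.py <<'E'
from rig import manip, cams, ticket
import numpy as np, cv2
def ray(name,uv,c=None):
    c=c or cams.get_calibration(name)
    d=np.array([(uv[0]-c["cx"])/c["fx"],(uv[1]-c["cy"])/c["fy"]]); s=d.copy()
    for _ in range(30): s=d/(1+c["k1"]*(s@s))
    E=np.array(c["extrinsics"]); return E[:3,3],E[:3,:3]@np.array([s[0],-s[1],-1])
def pt(name,uv,z,c=None):
    o,d=ray(name,uv,c); return o+d*(z-o[2])/d[2]
def proj(name,p,c=None):
    c=c or cams.get_calibration(name);E=np.array(c["extrinsics"])
    q=E[:3,:3].T@(np.array(p)-E[:3,3]); s=np.array([q[0],-q[1]])/-q[2]; s=s*(1+c["k1"]*(s@s))
    return np.array([c["fx"]*s[0]+c["cx"],c["fy"]*s[1]+c["cy"]])
E
python3 - <<'E'
from h import *
a=cams.get_image("top");b=cams.get_image("scene")
cv2.imwrite("pics/top.png",a);cv2.imwrite("pics/scene.png",b)
s=manip.get_state();print(s)
for n in("top","scene"):print(cams.get_calibration(n))
E
```

```text
{'clock': 0.1, 'qpos': array([-1.45901958e+00,  2.76514978e-01,  1.50604867e+00,  3.11347234e-06,
        1.36071567e+00, -1.21015227e-01]), 'qd': array([ 0.00129475, -0.00270963, -0.00165234,  0.00101736,  0.00053194,
       -0.00191363]), 'effort': array([ 1.99946546e-03, -4.17700303e+01, -2.46405154e+01, -1.98868552e-04,
        5.72692050e-03, -2.53650779e-05]), 'position': array([ 0.13258558, -0.55903563,  0.25551897]), 'ee_rot': array([-8.43316504e-04,  9.93233316e-01,  1.16132975e-01,  5.41776277e-06]), 'contact_force': array([-0.07603714,  0.21690003,  0.07342507]), 'moment': array([-0.01821898,  0.05574644, -0.00419576]), 'gripper_force': 0.0, 'width': 0.08557859185577864}
{'fx': 382.62282099809005, 'fy': 382.62282099809005, 'cx': 278.1111151946012, 'cy': 217.94687916838345, 'k1': -0.0359277259035948, 'extrinsics': array([[ 0.00673901,  0.99045623, -0.13766279,  0.43165845],
       [-0.99997215,  0.0071165 ,  0.00225015, -0.18255684],
       [ 0.00320836,  0.13764379,  0.9904766 ,  1.03494447],
       [ 0.        ,  0.        ,  0.        ,  1.        ]])}
{'fx': 497.1776807029073, 'fy': 497.1776807029073, 'cx': 286.7456578216035, 'cy': 206.85578390318517, 'k1': -0.16979448442517187, 'extrinsics': array([[-0.71525595,  0.29623139, -0.63297385, -0.2906796 ],
       [-0.69883489, -0.31123346,  0.64402138,  0.73188456],
       [-0.00622329,  0.90298433,  0.42962841,  0.65964437],
       [ 0.        ,  0.        ,  0.        ,  1.        ]])}
```

View pics/top.png

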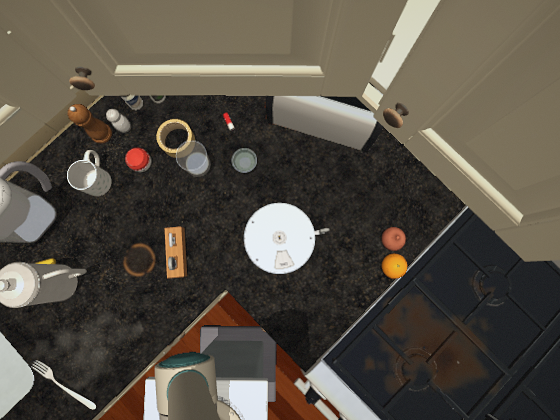

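View pics/scene.png

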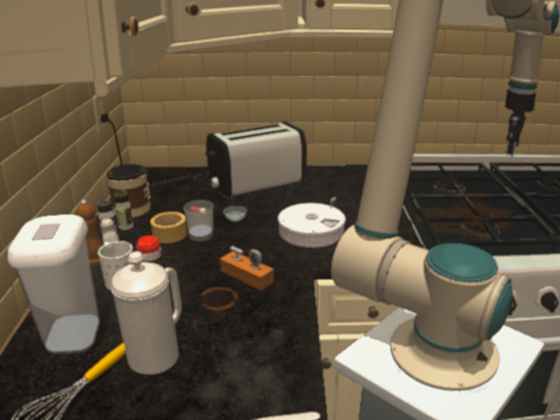

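The top view shows the dispenser at about (280,238), its lever tab at (322,231), and the key block at (175,252). In the scene view, the oval key is on the near side at (255,257) and the T-bar is at (236,250). I'll zoom in on both.

Run:
```python
from h import *
a=cv2.imread("pics/top.png");b=cv2.imread("pics/scene.png")
c1=cv2.resize(a[195:285,240:340],None,fx=4,fy=4,interpolation=3)
c2=cv2.resize(a[220:285,155:195],None,fx=5.5,fy=5.5,interpolation=3)
c3=cv2.resize(b[235:295,210:280],None,fx=4,fy=4,interpolation=3)
H=600;W=np.zeros((600,800,3),np.uint8)
W[:360,:400]=c1;W[:c2.shape[0],410:410+c2.shape[1]]=c2;W[360:600,:280]=c3
cv2.imwrite("pics/crop.png",W)
for n,uv,z in(("disp",(280,238),.046),("tab",(323,231),.058),("k1",(173,238),.07),("k2",(173,263),.08),("glass",(193,158),.05),("dish",(244,160),.02),("orange",(395,266),.03)):print(n,pt("top",uv,z).round(4))
```

```text
disp [ 0.5167 -0.1901  0.046 ]
tab [ 0.5344 -0.3003  0.058 ]
k1 [0.5126 0.0811 0.07  ]
k2 [0.4495 0.0757 0.08  ]
glass [0.728  0.0429 0.05  ]
dish [ 0.7322 -0.0904  0.02  ]
orange [ 0.4465 -0.4918  0.03  ]
```

View pics/crop.png

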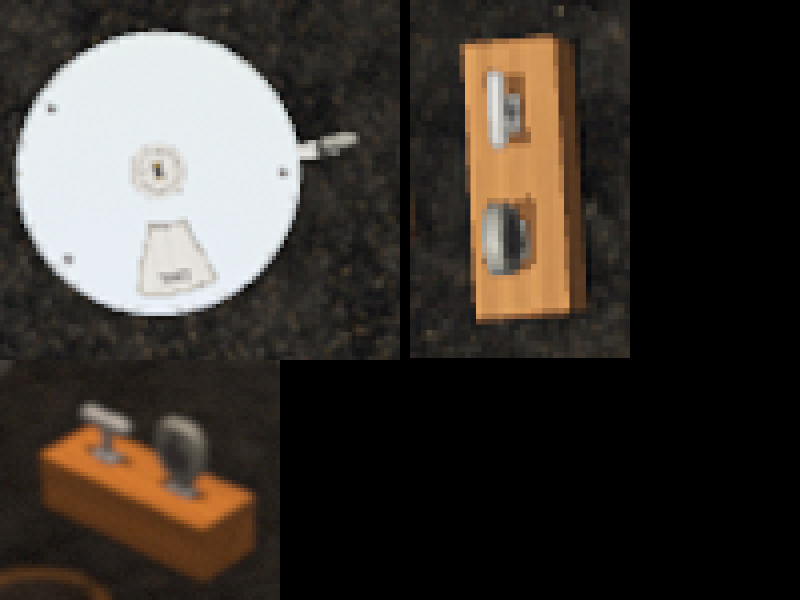

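The crop shows the disc centre near (279.5,238), the lock slot at (279.3,237.5) and the tab top at about (325,230). The oval key is the lower one and the T-bar the upper one. Next I'll work out the lever geometry.

Run:
```python
from h import *
a=cv2.imread("pics/top.png")
m=(a.min(2)>150).astype(np.uint8);n,l,st,c=cv2.connectedComponentsWithStats(cv2.morphologyEx(m,cv2.MORPH_CLOSE,np.ones((9,9))))
k=l[238,290];pp=cv2.morphologyEx((l==k).astype(np.uint8),cv2.MORPH_OPEN,np.ones((15,15)))
cn=max(cv2.findContours(pp,0,1)[0],key=len)[:,0]
P=np.array([pt("top",u,.046)[:2] for u in cn]);(x,y),r=cv2.minEnclosingCircle(P.astype(np.float32))
A=np.c_[2*P,np.ones(len(P))];s=np.linalg.lstsq(A,(P**2).sum(1),rcond=None)[0];print("disc",s[:2],np.sqrt(s[2]+s[:2]@s[:2]),x,y,r)
C=s[:2];print("lock",pt("top",(279.4,237.6),.0515))
for uv in((325,230),(329,229),(321,231.5)):
    t=pt("top",uv,.058)[:2]-C;print("tab",t+C,np.hypot(*t),np.arctan2(t[1],t[0]))
w=pt("top",(284.3,260.5),.046)[:2]-C;print("win",np.hypot(*w),np.arctan2(w[1],w[0]))
for uv in((173,237.5),(173,263)):print(pt("top",uv,.08))
# block outline top z=.036
for q in((460,45),(553,37),(570,312),(478,320)):print("blk",pt("top",((q[0]-410)/5.5+155-.4,q[1]/5.5+220-.4),.036)[:2])
```

```text
disc [ 0.51811509 -0.18796471] 0.0905521003392261 0.5181169509887695 -0.1880815178155899 0.09253324568271637
lock [ 0.51723879 -0.1884568   0.0515    ]
tab [ 0.5370436  -0.30544602] 0.11899642036098627 -1.4110499115844815
tab [ 0.53969767 -0.31576833] 0.1296131689212805 -1.4035017725408108
tab [ 0.53310169 -0.2951238 ] 0.10820198497348651 -1.4318438368760282
win 0.06086304551864977 -2.9180091879997403
[0.51300347 0.07842957 0.08      ]
[0.44947864 0.07570113 0.08      ]
blk [0.54219522 0.11620337]
blk [0.54638626 0.07165952]
blk [0.41627486 0.05839091]
blk [0.41212968 0.10169945]
```

>>> step_arm(
  increments=[
    {"dp": [0.24, 0.145, 0], "yaw": -0.2, "grip": 0},
    {"dp": [0.24, 0.145, 0], "yaw": -0.28, "grip": 0},
    {"dp": [0.24, 0.145, 0], "yaw": 0, "grip": 0},
    {"dp": [0.24, 0.145, 0], "yaw": 0, "grip": 0},
    {"dp": [0.24, 0.145, 0], "yaw": 0, "grip": 0},
  ],
)

```text
clock: 0.72
position: [0.3739, -0.4133, 0.256]
ee_rot: [-0.0, 0.997, 0.08, -0.0]
contact_force: [-0.1, -0.3, 0.1]
width: 0.0003
gripper_force: 0.0
```

>>> step_arm(
  increments=[
    {"dp": [0.24, 0.145, 0], "yaw": 0, "grip": 0},
    {"dp": [0.24, 0.145, 0], "yaw": 0, "grip": 0},
    {"dp": [0.24, 0.145, 0], "yaw": 0, "grip": 0},
    {"dp": [0.24, 0.145, 0], "yaw": 0, "grip": 0},
    {"dp": [0, 0, 0], "yaw": 0, "grip": 0},
  ],
)

```text
clock: 1.35
position: [0.5675, -0.2958, 0.2552]
ee_rot: [-0.001, 0.997, 0.083, 0.0]
contact_force: [-0.2, -0.6, -0.4]
width: 0.0005
gripper_force: 0.0
```

>>> step_arm(
  increments=[
    {"dp": [0.02, -0.015, -0.25], "yaw": 0, "grip": 0},
    {"dp": [0, 0, -0.25], "yaw": 0, "grip": 0},
    {"dp": [0, 0, -0.25], "yaw": 0, "grip": 0},
    {"dp": [0, 0, -0.24], "yaw": 0, "grip": 0},
    {"dp": [0, 0, 0], "yaw": 0, "grip": 0},
  ],
)

```text
clock: 1.98
position: [0.5648, -0.3002, 0.0543]
ee_rot: [-0.003, 0.997, 0.08, -0.004]
contact_force: [-0.1, 0.2, -0.1]
width: -0.0003
gripper_force: 0.0
```

Run:
```python
from h import *
print(manip.get_state()["position"]);a=cams.get_image("top");w=cams.get_image("wrist")
v=np.zeros((420,800,3),np.uint8);v[:360,:400]=cv2.resize(a[190:280,255:355],None,fx=4,fy=4);v[:300,400:]=cv2.resize(w,(400,300));cv2.imwrite("pics/lev.png",v)
```

```text
[ 0.56476531 -0.30024097  0.05433378]
```

View pics/lev.png

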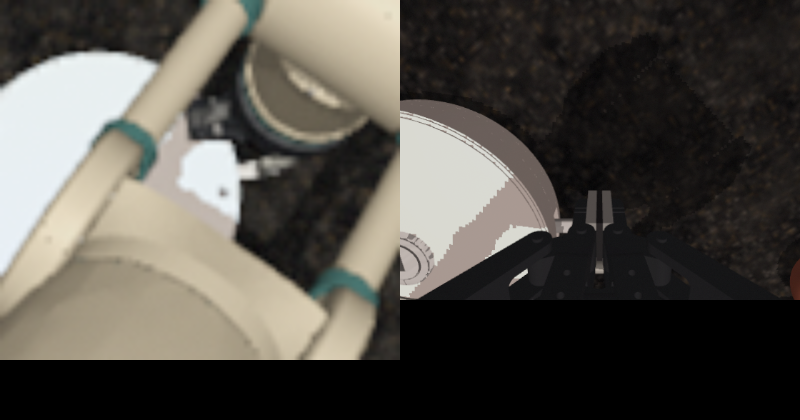

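The lever is still at rest, and the fingers are just behind the tab with about 10 mm of clearance. Next I'll compute the arc.

Run:
```python
from h import *
C=np.array([.518,-.188]);p=manip.get_state()["position"][:2]
for t in np.r_[-1.28:-2.1:-0.1,-2.13,-2.18,-2.22,-2.26,-2.3]:
    q=C+.119*np.array([np.cos(t),np.sin(t)]);print(round(t,2),q.round(4),((q-p)/.2).round(3));p=q
```

```text
-1.28 [ 0.5521 -0.302 ] [-0.082  0.002]
-1.38 [ 0.5406 -0.3048] [-0.058 -0.014]
-1.48 [ 0.5288 -0.3065] [-0.059 -0.008]
-1.58 [ 0.5169 -0.307 ] [-0.059 -0.002]
-1.68 [ 0.505  -0.3063] [-0.059  0.004]
-1.78 [ 0.4933 -0.3044] [-0.059  0.009]
-1.88 [ 0.4818 -0.3014] [-0.057  0.015]
-1.98 [ 0.4707 -0.2972] [-0.056  0.021]
-2.08 [ 0.46   -0.2919] [-0.053  0.026]
-2.13 [ 0.4549 -0.2889] [-0.026  0.015]
-2.18 [ 0.4499 -0.2856] [-0.025  0.016]
-2.22 [ 0.4461 -0.2828] [-0.019  0.014]
-2.26 [ 0.4423 -0.2798] [-0.019  0.015]
-2.3 [ 0.4387 -0.2767] [-0.018  0.015]
```

>>> step_arm(
  increments=[
    {"dp": [-0.082, 0.002, 0], "yaw": 0, "grip": 0},
    {"dp": [-0.058, -0.014, 0], "yaw": -0.67, "grip": 0},
    {"dp": [-0.059, -0.008, 0], "yaw": -0.67, "grip": 0},
    {"dp": [-0.059, -0.002, 0], "yaw": -0.67, "grip": 0},
    {"dp": [-0.059, 0.004, 0], "yaw": -0.67, "grip": 0},
  ],
)

```text
clock: 2.7
position: [0.5056, -0.306, 0.0609]
ee_rot: [0.001, 0.993, -0.122, 0.002]
contact_force: [3.0, 0.3, -0.7]
width: -0.0002
gripper_force: 0.9
```

>>> step_arm(
  increments=[
    {"dp": [-0.059, 0.009, 0], "yaw": -0.67, "grip": 0},
    {"dp": [-0.057, 0.015, 0], "yaw": -0.67, "grip": 0},
    {"dp": [-0.056, 0.021, 0], "yaw": -0.67, "grip": 0},
    {"dp": [-0.053, 0.026, 0], "yaw": -0.67, "grip": 0},
    {"dp": [-0.0, 0.0, 0], "yaw": 0, "grip": 0},
  ],
)

```text
clock: 3.32
position: [0.4602, -0.2915, 0.0606]
ee_rot: [0.001, 0.949, -0.316, 0.002]
contact_force: [1.9, -1.0, 1.1]
width: 0.0005
gripper_force: 0.7
```

>>> step_arm(
  increments=[
    {"dp": [-0.026, 0.015, 0], "yaw": -0.33, "grip": 0},
    {"dp": [-0.025, 0.016, 0], "yaw": -0.33, "grip": 0},
    {"dp": [-0.019, 0.014, 0], "yaw": -0.25, "grip": 0},
    {"dp": [-0.01, 0.008, 0], "yaw": 0, "grip": 0},
    {"dp": [0, 0, 0], "yaw": 0, "grip": 0},
  ],
)

```text
clock: 3.95
position: [0.4464, -0.2825, 0.0597]
ee_rot: [0.001, 0.925, -0.379, 0.003]
contact_force: [3.0, -3.7, 4.2]
width: -0.0001
gripper_force: 2.5
```

>>> step_arm(
  increments=[
    {"dp": [-0.012, 0.01, 0], "yaw": 0, "grip": 0},
    {"dp": [-0.012, 0.01, 0], "yaw": 0, "grip": 0},
    {"dp": [0, 0, 0], "yaw": 0, "grip": 0},
  ],
)

```text
clock: 4.32
position: [0.4462, -0.2822, 0.0601]
ee_rot: [0.003, 0.925, -0.38, 0.009]
contact_force: [11.2, -9.1, -6.9]
width: 0.0
gripper_force: 7.5
```

At the stop: the force rose to 14 N with no further motion. Now I'll retrace the arc.

>>> step_arm(
  increments=[
    {"dp": [0.06, -0.045, 0], "yaw": 0.67, "grip": 0},
    {"dp": [0.053, -0.026, 0], "yaw": 0.67, "grip": 0},
    {"dp": [0.056, -0.021, 0], "yaw": 0.67, "grip": 0},
    {"dp": [0.057, -0.015, 0], "yaw": 0.67, "grip": 0},
    {"dp": [0.059, -0.009, 0], "yaw": 0.67, "grip": 0},
  ],
)

```text
clock: 4.95
position: [0.4963, -0.2995, 0.0581]
ee_rot: [-0.0, 0.991, -0.136, -0.001]
contact_force: [0.6, -2.0, 0.1]
width: 0.0001
gripper_force: 0.5
```

>>> step_arm(
  increments=[
    {"dp": [0.059, -0.004, 0], "yaw": 0.67, "grip": 0},
    {"dp": [0.059, 0.002, 0], "yaw": 0.67, "grip": 0},
    {"dp": [0.059, 0.008, 0], "yaw": 0.67, "grip": 0},
    {"dp": [0.058, 0.014, 0], "yaw": 0.33, "grip": 0},
    {"dp": [0.08, 0.02, 0], "yaw": 0, "grip": 0},
  ],
)

```text
clock: 5.58
position: [0.5593, -0.2909, 0.058]
ee_rot: [-0.001, 0.999, 0.037, -0.001]
contact_force: [-0.5, -0.7, -0.0]
width: 0.0001
gripper_force: 0.0
```

>>> step_arm(
  increments=[
    {"dp": [0.06, 0.02, 0], "yaw": 0, "grip": 0},
    {"dp": [0, 0, 0.25], "yaw": 0, "grip": 0},
    {"dp": [0, 0, 0.25], "yaw": 0, "grip": 1},
    {"dp": [0, 0, 0.25], "yaw": 0, "grip": 1},
    {"dp": [0, 0, 0], "yaw": 0, "grip": 1},
  ],
)

```text
clock: 6.2
position: [0.574, -0.2885, 0.2136]
ee_rot: [0.003, 0.999, 0.037, 0.004]
contact_force: [-0.1, 0.2, -0.4]
width: 0.054
gripper_force: 0.0
```

>>> step_arm(
  increments=[
    {"dp": [-0.24, 0.16, 0], "yaw": 0, "grip": 1},
    {"dp": [-0.24, 0.16, 0], "yaw": 0, "grip": 1},
    {"dp": [-0.22, 0.16, 0], "yaw": 0, "grip": 1},
    {"dp": [-0.1, 0.05, 0], "yaw": 0, "grip": 1},
    {"dp": [0, 0, 0], "yaw": 0, "grip": 1},
  ],
)

```text
clock: 6.82
position: [0.4099, -0.1802, 0.2078]
ee_rot: [-0.001, 0.999, 0.037, -0.001]
contact_force: [1.0, -0.3, -0.0]
width: 0.0858
gripper_force: 0.0
```

```bash
cat > snap.py <<'E'
from h import *
import sys,pickle
c=cams.get_calibration("wrist");s=manip.get_state();w=cams.get_image("wrist");n=sys.argv[1]
cv2.imwrite(f"pics/{n}.png",w);pickle.dump((c,s),open(n+".pkl","wb"));print(s["position"])
E
python3 snap.py w1; python3 -c "
from h import *;import pickle
c,s=pickle.load(open('w1.pkl','rb'));print(proj('wrist',(.518,-.188,.0515),c),proj('wrist',(.537,-.3045,.058),c))"
```

```text
[ 0.40990564 -0.18018307  0.20777233]
[301.84858327  51.35711508] [477.91853562  34.41569785]
```

View pics/w1.png

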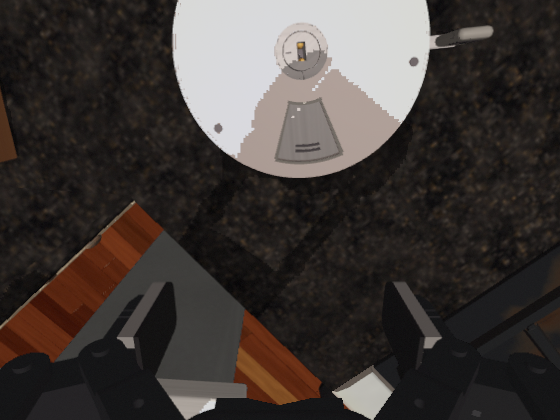

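The wrist view shows the lock at (301,51), exactly where projected, and the lever back at rest at (475,34). I need a zoom on the keyway and the window for the angle.

Run:
```python
from h import *
w=cv2.imread("pics/w1.png");cv2.imwrite("pics/lock.png",cv2.resize(w[20:85,268:336],None,fx=9,fy=9,interpolation=cv2.INTER_CUBIC)[:600])
```

```text
(no output)
```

View pics/lock.png

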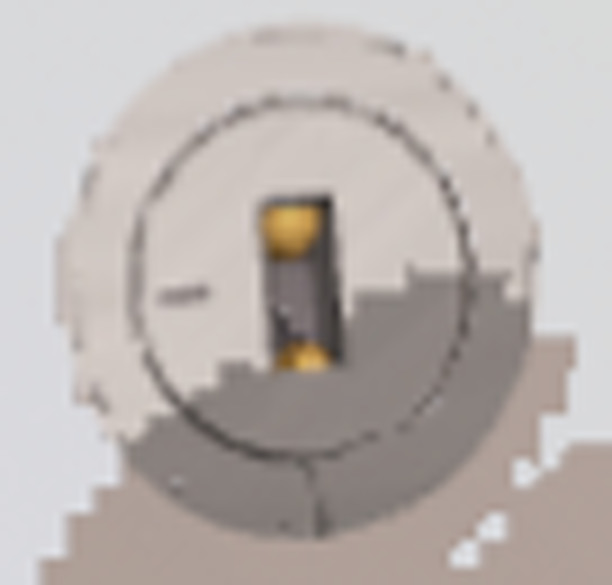

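>>> step_arm(
  increments=[
    {"dp": [-0.05, 0.28, 0], "yaw": 0, "grip": 1},
    {"dp": [-0.05, 0.28, 0], "yaw": 0, "grip": 1},
    {"dp": [-0.05, 0.28, 0], "yaw": 0, "grip": 1},
    {"dp": [-0.05, 0.28, 0], "yaw": 0, "grip": 1},
    {"dp": [0, 0.15, 0], "yaw": 0, "grip": 1},
  ],
)

```text
clock: 7.5
position: [0.3721, 0.0747, 0.2082]
ee_rot: [-0.0, 0.999, 0.038, 0.0]
contact_force: [0.6, -0.4, 0.8]
width: 0.0855
gripper_force: 0.0
```

>>> step_arm(
  increments=[
    {"dp": [0, 0, 0], "yaw": 0, "grip": 1},
  ],
)

```text
clock: 7.62
position: [0.3729, 0.0741, 0.2083]
ee_rot: [-0.0, 0.999, 0.039, 0.0]
contact_force: [0.1, -0.5, -0.4]
width: 0.0854
gripper_force: 0.0
```

```bash
python3 snap.py w2
```

```text
[0.37292235 0.07405466 0.20826888]
```

View pics/w2.png

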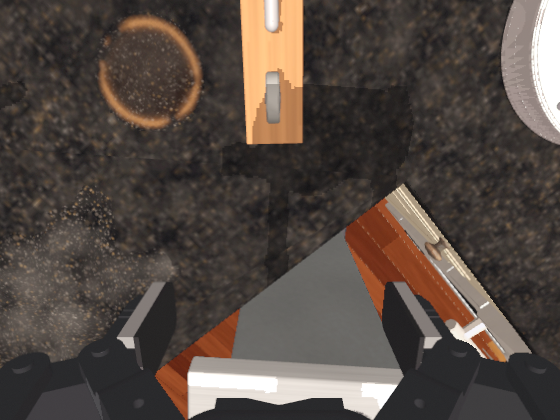

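The keyway corners are clear: (297,42), (305,42), (306,60) and (298,60.5), with the collar centre near (301.4,51.1). The oval bow in w2 is at x 267–280, y 71–124.

Run:
```python
from h import *;import pickle
c,s=pickle.load(open('w1.pkl','rb'))
q=[pt('wrist',((x)/9+268-.4,y/9+20-.4),.0515,c)[:2] for x,y in((263,200),(330,197),(342,362),(272,365),(299,281),(302,279))]
print(np.round(q,4));cen=np.mean(q[:4],0);d=(q[0]+q[1]-q[2]-q[3])/2;print("lock",cen,"len",np.hypot(*d),"yaw",np.arctan2(d[1],d[0]),[np.arctan2(*(q[i]-q[j])[::-1]) for i,j in((0,3),(1,2))])
c,s=pickle.load(open('w2.pkl','rb'))
for uv in((273,71),(273.5,124)):print("bow",pt('wrist',uv,.066,c)[:2])
for uv in((267,97),(280,97),(273.5,97)):print("bowtop",pt('wrist',uv,.08,c)[:2])
bl=[pt('wrist',uv,.036,c)[:2] for uv in((247.5,143.5),(302,143),(302,5),(241.5,5))];print(np.round(bl,4))
for a,b in((3,0),(2,1)):v=bl[a]-bl[b];print("blockyaw",np.arctan2(v[1],v[0]))
for K in((.449,.083),(.449,.081),(.451,.082)):print(proj('wrist',(*K,.0825),c),proj('wrist',(*K,.064),c))
# tool check: where TCP is vs. yaw
R=s["ee_rot"];print("toolx yaw",2*np.arctan2(R[2],R[1]))
```

```text
[[ 0.5238 -0.184 ]
 [ 0.5244 -0.1891]
 [ 0.5128 -0.1911]
 [ 0.5121 -0.1857]
 [ 0.5183 -0.1873]
 [ 0.5184 -0.1875]]
lock [ 0.51826363 -0.18747622] len 0.011776668665989108 yaw 0.16144691022924043 [np.float64(0.14848327550198745), np.float64(0.1743878322760919)]
bow [0.46639652 0.08530945]
bow [0.43188212 0.0824373 ]
bowtop [0.44972448 0.08776632]
bowtop [0.45037623 0.07939605]
bowtop [0.45005001 0.08358113]
[[0.4127 0.1021]
 [0.4165 0.0591]
 [0.5133 0.0686]
 [0.51   0.1114]]
blockyaw 0.09517982180004993
blockyaw 0.09732046502376128
[274.23186804  98.84091336] [274.54645232  98.32148704]
[277.34678549  99.09437237] [277.44226248  98.5572337 ]
[276.02512253  95.70653803] [276.21402246  95.40690937]
toolx yaw 0.07772779800828646
```

>>> step_arm(
  increments=[
    {"dp": [0.19, 0.025, 0], "yaw": 0.12, "grip": 1},
    {"dp": [0.194, 0.024, 0], "yaw": 0, "grip": 1},
    {"dp": [0, 0, -0.2], "yaw": 0, "grip": 1},
    {"dp": [0, 0, -0.15], "yaw": 0, "grip": 1},
    {"dp": [0, 0, 0], "yaw": 0, "grip": 1},
  ],
)

```text
clock: 8.3
position: [0.4475, 0.0808, 0.1362]
ee_rot: [0.0, 0.999, 0.045, -0.003]
contact_force: [-0.4, -0.2, -0.4]
width: 0.0853
gripper_force: 0.0
```

>>> step_arm(
  increments=[
    {"dp": [0.011, 0.015, -0.12], "yaw": 0.04, "grip": 1},
    {"dp": [0, 0, -0.12], "yaw": 0, "grip": 1},
    {"dp": [0, 0, -0.09], "yaw": 0, "grip": 1},
    {"dp": [0, 0, 0], "yaw": 0, "grip": 1},
    {"dp": [0, 0, 0], "yaw": 0, "grip": 1},
  ],
)

```text
clock: 8.93
position: [0.4519, 0.0849, 0.0735]
ee_rot: [0.0, 0.999, 0.049, 0.001]
contact_force: [-0.4, 0.0, 0.2]
width: 0.0851
gripper_force: 0.0
```

>>> step_arm(
  increments=[
    {"dp": [-0.01, -0.005, -0.015], "yaw": 0, "grip": 1},
    {"dp": [0, 0, 0], "yaw": 0, "grip": 0},
    {"dp": [0, 0, 0], "yaw": 0, "grip": 0},
    {"dp": [0, 0, 0], "yaw": 0, "grip": 0},
    {"dp": [0, 0, 0], "yaw": 0, "grip": 0},
  ],
  squeeze=60,
)

```text
clock: 9.55
position: [0.4485, 0.0843, 0.0694]
ee_rot: [0.0, 0.999, 0.049, 0.0]
contact_force: [-0.3, 1.1, -0.4]
width: 0.0122
gripper_force: 0.0
```

>>> step_arm(
  increments=[
    {"dp": [0, 0, 0], "yaw": 0, "grip": 0},
    {"dp": [0, 0, 0], "yaw": 0, "grip": 0},
    {"dp": [0, 0, 0], "yaw": 0, "grip": 0},
  ],
)

```text
clock: 9.93
position: [0.4485, 0.0844, 0.0694]
ee_rot: [-0.0, 0.999, 0.049, 0.0]
contact_force: [-0.9, 1.4, 2.0]
width: 0.0083
gripper_force: 59.2
```

>>> step_arm(
  increments=[
    {"dp": [0, 0, 0.05], "yaw": 0, "grip": 0},
    {"dp": [0, 0, 0.1], "yaw": 0, "grip": 0},
    {"dp": [0, 0, 0.15], "yaw": 0, "grip": 0},
    {"dp": [0, 0, 0.2], "yaw": 0, "grip": 0},
    {"dp": [0, 0, 0], "yaw": 0, "grip": 0},
  ],
  squeeze=80,
)

```text
clock: 10.55
position: [0.4507, 0.0843, 0.1725]
ee_rot: [0.0, 0.999, 0.049, 0.004]
contact_force: [1.6, 0.5, -0.4]
width: 0.008
gripper_force: 78.8
```

```bash
python3 snap.py w3
python3 - <<'E'
from h import *;import pickle
a=cams.get_image("top");b=cams.get_image("scene");w=cv2.imread("pics/w3.png")
p=manip.get_state()["position"];u=proj("scene",p).astype(int);print(u)
v=np.zeros((600,800,3),np.uint8);v[:420,:560]=w
s=b[max(0,u[1]-30):u[1]+50,u[0]-30:u[0]+30];s=cv2.resize(s,None,fx=3.9,fy=3.9,interpolation=3);v[:min(600,s.shape[0]),562:562+s.shape[1]]=s[:600]
cv2.imwrite("pics/held.png",v)
c,_=pickle.load(open("w3.pkl","rb"));P=p+[0.0012,0,-.0334]
for q in(P,P-[0,0,.026],p+[0.0012,0,-.006]):print(proj("wrist",q,c))
E
```

```text
[0.450723   0.08428922 0.17247006]
[253 217]
[278.75570052 275.42834047]
[278.70629468 252.74873947]
[278.82572149 307.55432913]
```

View pics/held.png

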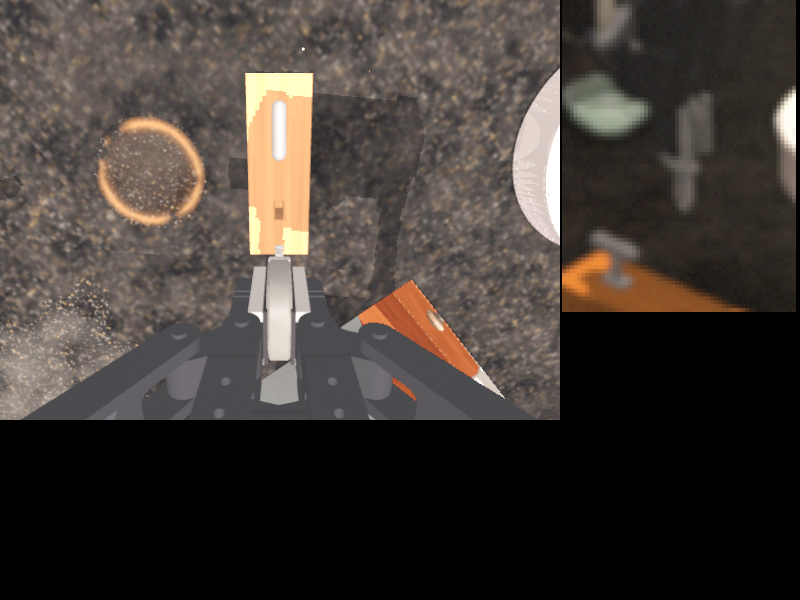

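The key is held upright, at column 279 as predicted, with the bow over rows 255–362. I'll zoom on the blade with predicted edges to get the offset along tool x.

Run:
```python
from h import *;import pickle
c,s=pickle.load(open("w3.pkl","rb"));p=s["position"]
t=np.array([np.cos(.098),np.sin(.098),0])
w=cv2.imread("pics/w3.png");v=cv2.resize(w[235:375,250:310],None,fx=4.2,fy=4.2,interpolation=2)
f=lambda e,z,o=0:proj("wrist",p+t*(e+o)+[0,0,z],c)
for n,e,z in(("tip3",.003,-.0594),("tip5",.005,-.0594),("tip5up4",.005,-.0554),("sh9",.009,-.0334),("sh9top",.009,-.0294),("bow17",.017,-.0054),("bow-17",-.017,-.0054),("bowtop",0,.0131),("bow-12top",-.012,.0076)):
    for o in(0,.0012): print(n,o,f(e,z,o).round(1),end=" ")
    u=f(e,z);print();cv2.putText(v,n,(int((u[0]-250)*4.2)+30,int((u[1]-235)*4.2)),0,.4,(0,0,255),1);cv2.circle(v,(int((u[0]-249.5)*4.2),int((u[1]-234.5)*4.2)),2,(0,0,255),-1)
cv2.imwrite("pics/blade.png",v)
```

```text
tip3 0 [278.9 247.2] tip3 0.0012 [278.9 245.1] 
tip5 0 [278.9 243.7] tip5 0.0012 [278.9 241.6] 
tip5up4 0 [278.9 246.8] tip5up4 0.0012 [278.9 244.6] 
sh9 0 [279.  257.9] sh9 0.0012 [279.  255.5] 
sh9top 0 [279.  261.8] sh9top 0.0012 [279.  259.3] 
bow17 0 [279.1 270.5] bow17 0.0012 [279.1 267.6] 
bow-17 0 [279.1 345.7] bow-17 0.0012 [279.1 343.2] 
bowtop 0 [279.2 339.9] bowtop 0.0012 [279.2 336.9] 
bow-12top 0 [279.1 357.6] bow-12top 0.0012 [279.1 354.9]
```

View pics/blade.png

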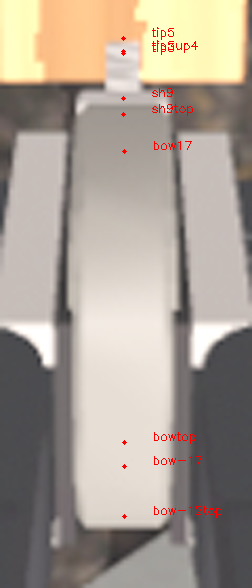

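The key sits about +1.0 mm along tool x and is centred laterally, so the TCP target over the lock is (0.5173, -0.1878).

>>> step_arm(
  increments=[
    {"dp": [0.055, -0.227, 0], "yaw": 0.1, "grip": 0},
    {"dp": [0.055, -0.227, 0], "yaw": 0.1, "grip": 0},
    {"dp": [0.055, -0.227, 0], "yaw": 0.1, "grip": 0},
    {"dp": [0.055, -0.227, 0], "yaw": 0.1, "grip": 0},
    {"dp": [0.055, -0.227, 0], "yaw": 0.02, "grip": 0},
  ],
)

```text
clock: 11.32
position: [0.5027, -0.1439, 0.1676]
ee_rot: [-0.001, 0.997, 0.08, -0.001]
contact_force: [0.5, 0.4, 0.2]
width: 0.0077
gripper_force: 78.9
```

>>> step_arm(
  increments=[
    {"dp": [0.055, -0.227, 0], "yaw": 0, "grip": 0},
    {"dp": [0, 0, -0.1], "yaw": 0, "grip": 0},
    {"dp": [0, 0, 0], "yaw": 0, "grip": 0},
    {"dp": [0, 0, 0], "yaw": 0, "grip": 0},
  ],
)

```text
clock: 11.82
position: [0.5139, -0.1875, 0.1487]
ee_rot: [-0.001, 0.997, 0.081, -0.001]
contact_force: [-0.6, 0.1, -0.4]
width: 0.008
gripper_force: 78.9
```

Run:
```python
from h import *
s=manip.get_state();R=s["ee_rot"];print(s["position"],2*np.arctan2(R[2],R[1]),s["qpos"],R)
```

```text
[ 0.51394508 -0.18752066  0.1487319 ] 0.16117834886542884 [-4.77063778e-01  3.17781124e-01  1.72928946e+00  2.04507201e-05
  1.09638842e+00  9.32544841e-01] [-5.01550498e-04  9.96754016e-01  8.05019351e-02 -7.86984570e-04]
```

Turning clockwise from here would end at q6 of about 2.70, which is the joint limit. The key is symmetric, so I'll rotate the hand half a turn counter-clockwise first.

>>> step_arm(
  increments=[
    {"dp": [0.025, 0, 0], "yaw": 1, "grip": 0},
    {"dp": [0, 0, 0], "yaw": 1, "grip": 0},
    {"dp": [0, 0, 0], "yaw": 1, "grip": 0},
    {"dp": [0, 0, 0], "yaw": 1, "grip": 0},
    {"dp": [0, 0, 0], "yaw": 1, "grip": 0},
  ],
)

```text
clock: 12.45
position: [0.5197, -0.1874, 0.1501]
ee_rot: [0.0, 0.897, 0.443, 0.0]
contact_force: [0.2, -0.7, -1.1]
width: 0.0081
gripper_force: 78.8
```

>>> step_arm(
  increments=[
    {"dp": [0, 0, 0], "yaw": 1, "grip": 0},
    {"dp": [0, 0, 0], "yaw": 1, "grip": 0},
    {"dp": [0, 0, 0], "yaw": 1, "grip": 0},
    {"dp": [0, 0, 0], "yaw": 1, "grip": 0},
    {"dp": [0, 0, 0], "yaw": 1, "grip": 0},
  ],
)

```text
clock: 13.08
position: [0.5197, -0.1874, 0.1501]
ee_rot: [0.001, 0.672, 0.74, 0.0]
contact_force: [-1.3, 0.0, -0.2]
width: 0.008
gripper_force: 78.8
```

>>> step_arm(
  increments=[
    {"dp": [0, 0, 0], "yaw": 1, "grip": 0},
    {"dp": [0, 0, 0], "yaw": 1, "grip": 0},
    {"dp": [0, 0, 0], "yaw": 1, "grip": 0},
    {"dp": [0, 0, 0], "yaw": 1, "grip": 0},
    {"dp": [0, 0, 0], "yaw": 1, "grip": 0},
  ],
)

```text
clock: 13.7
position: [0.5197, -0.1874, 0.1501]
ee_rot: [0.001, 0.354, 0.935, 0.0]
contact_force: [0.1, 0.6, -0.5]
width: 0.0081
gripper_force: 78.8
```

>>> step_arm(
  increments=[
    {"dp": [0, 0, 0], "yaw": 1, "grip": 0},
    {"dp": [0, 0, 0], "yaw": 1, "grip": 0},
    {"dp": [0, 0, 0], "yaw": 1, "grip": 0},
    {"dp": [0, 0, 0], "yaw": 1, "grip": 0},
    {"dp": [0, 0, 0], "yaw": 1, "grip": 0},
  ],
)

```text
clock: 14.32
position: [0.5197, -0.1874, 0.1501]
ee_rot: [0.0, -0.013, 1.0, -0.0]
contact_force: [0.4, 0.5, 0.4]
width: 0.008
gripper_force: 78.8
```

>>> step_arm(
  increments=[
    {"dp": [0, 0, 0], "yaw": 0.94, "grip": 0},
    {"dp": [0, 0, 0], "yaw": 0, "grip": 0},
    {"dp": [0, 0, 0], "yaw": 0, "grip": 0},
  ],
)

```text
clock: 14.7
position: [0.5195, -0.1878, 0.1497]
ee_rot: [0.0, -0.079, 0.997, -0.0]
contact_force: [0.3, 0.1, 0.1]
width: 0.0079
gripper_force: 78.8
```

```bash
cat > st.py <<'E'
from h import *
s=manip.get_state();R=s["ee_rot"];y=2*np.arctan2(R[2],R[1]);print(s["position"].round(4),"yaw-pi",round((y-np.pi+np.pi)%(2*np.pi)-np.pi,4),s["qpos"][[0,5]],R.round(4),s["contact_force"].round(1),s["moment"].round(2))
E
python3 st.py
```

```text
[ 0.5195 -0.1878  0.1497] yaw-pi 0.1589 [-0.47277565 -2.20254563] [ 2.000e-04 -7.940e-02  9.968e-01 -1.000e-04] [0.3 0.1 0.1] [-0.03  0.04 -0.03]
```

>>> step_arm(
  increments=[
    {"dp": [0, 0.002, -0.1], "yaw": 0, "grip": 0},
    {"dp": [0, 0, -0.08], "yaw": 0, "grip": 0},
    {"dp": [0, 0, 0], "yaw": 0, "grip": 0},
    {"dp": [0, 0, 0], "yaw": 0, "grip": 0},
  ],
)

```text
clock: 15.2
position: [0.5198, -0.1879, 0.1135]
ee_rot: [0.0, -0.08, 0.997, -0.0]
contact_force: [0.4, -0.0, 0.2]
width: 0.0082
gripper_force: 78.8
```

```bash
python3 st.py
```

```text
[ 0.5198 -0.1879  0.1135] yaw-pi 0.1599 [-0.47277808 -2.20357621] [ 2.000e-04 -7.990e-02  9.968e-01 -1.000e-04] [ 0.4 -0.   0.2] [-0.04 -0.03 -0.01]
```

Next I'll enter slowly to 0.105, which is above the first pins.

>>> step_arm(
  increments=[
    {"dp": [-0.002, 0.002, -0.015], "yaw": 0, "grip": 0},
    {"dp": [0, 0, -0.015], "yaw": 0, "grip": 0},
    {"dp": [0, 0, -0.012], "yaw": 0, "grip": 0},
    {"dp": [0, 0, 0], "yaw": 0, "grip": 0},
  ],
)

```text
clock: 15.7
position: [0.5189, -0.1873, 0.1047]
ee_rot: [-0.0, -0.08, 0.997, 0.0]
contact_force: [0.3, -0.7, -0.3]
width: 0.008
gripper_force: 78.8
```

It's 6 mm into the keyway without force. Now I'll push through the pins with a slight rocking motion.

>>> step_arm(
  increments=[
    {"dp": [0, 0, -0.012], "yaw": 0.3, "grip": 0},
    {"dp": [0, 0, -0.012], "yaw": -0.6, "grip": 0},
    {"dp": [0, 0, -0.012], "yaw": 0.6, "grip": 0},
    {"dp": [0, 0, -0.012], "yaw": -0.6, "grip": 0},
    {"dp": [0, 0, -0.012], "yaw": 0.3, "grip": 0},
  ],
  squeeze=110,
)

```text
clock: 16.32
position: [0.5204, -0.1882, 0.0948]
ee_rot: [0.002, -0.08, 0.997, -0.001]
contact_force: [-2.1, -0.1, 10.2]
width: 0.0078
gripper_force: 108.8
```

>>> step_arm(
  increments=[
    {"dp": [0, 0, -0.01], "yaw": 0.3, "grip": 0},
    {"dp": [0, 0, -0.01], "yaw": -0.6, "grip": 0},
    {"dp": [0, 0, -0.01], "yaw": 0.3, "grip": 0},
  ],
)

```text
clock: 16.7
position: [0.5203, -0.1882, 0.0901]
ee_rot: [0.002, -0.081, 0.997, -0.001]
contact_force: [-2.5, 0.5, 8.4]
width: 0.0078
gripper_force: 108.6
```

>>> step_arm(
  increments=[
    {"dp": [-0.003, 0.001, -0.01], "yaw": 0.3, "grip": 0},
    {"dp": [0, 0, -0.01], "yaw": -0.6, "grip": 0},
    {"dp": [0, 0, -0.008], "yaw": 0.6, "grip": 0},
    {"dp": [0, 0, -0.004], "yaw": -0.3, "grip": 0},
    {"dp": [0, 0, 0], "yaw": 0, "grip": 0},
  ],
)

```text
clock: 17.32
position: [0.5203, -0.1882, 0.0847]
ee_rot: [0.003, -0.08, 0.997, -0.002]
contact_force: [-3.8, 2.1, 21.2]
width: 0.0082
gripper_force: 111.0
```

>>> step_arm(
  increments=[
    {"dp": [0, 0, -0.004], "yaw": 0.2, "grip": 0},
    {"dp": [0, 0, -0.002], "yaw": -0.2, "grip": 0},
    {"dp": [0, 0, 0], "yaw": 0, "grip": 0},
  ],
)

```text
clock: 17.7
position: [0.5204, -0.1882, 0.0846]
ee_rot: [0.003, -0.08, 0.997, -0.002]
contact_force: [-4.7, 1.4, 28.2]
width: 0.0076
gripper_force: 112.0
```

```bash
python3 st.py
```

```text
[ 0.5204 -0.1882  0.0846] yaw-pi 0.1605 [-0.47257026 -2.20362771] [ 0.0028 -0.0801  0.9968 -0.0019] [-4.7  1.4 28.2] [0.37 0.96 0.01]
```

The shoulder is home: 28 N on hard contact at z 0.0846, against 0.0849 expected. Next I'll ease the push slightly and turn clockwise.

>>> step_arm(
  increments=[
    {"dp": [-0.003, 0, 0.003], "yaw": -0.5, "grip": 0},
    {"dp": [-0.001, -0.001, 0], "yaw": -0.8, "grip": 0},
    {"dp": [-0.001, -0.001, 0], "yaw": -0.8, "grip": 0},
    {"dp": [-0.001, 0, 0], "yaw": -0.8, "grip": 0},
    {"dp": [0, 0, 0], "yaw": -0.8, "grip": 0},
  ],
)

```text
clock: 18.32
position: [0.5196, -0.189, 0.0846]
ee_rot: [0.004, 0.198, 0.98, -0.001]
contact_force: [-3.0, 0.4, 24.1]
width: 0.0077
gripper_force: 111.2
```

```bash
python3 st.py
```

```text
[ 0.5196 -0.189   0.0846] yaw-pi -0.3982 [-0.47437008 -1.64653926] [ 0.0036  0.1978  0.9802 -0.0013] [-3.   0.4 24.1] [0.09 0.78 0.01]
```

>>> step_arm(
  increments=[
    {"dp": [-0.001, -0.001, 0], "yaw": -0.8, "grip": 0},
    {"dp": [-0.001, -0.001, 0], "yaw": -0.8, "grip": 0},
    {"dp": [-0.001, -0.001, 0], "yaw": -0.8, "grip": 0},
    {"dp": [-0.001, 0, 0], "yaw": -0.8, "grip": 0},
    {"dp": [0, 0, 0], "yaw": -0.8, "grip": 0},
  ],
)

```text
clock: 18.95
position: [0.5186, -0.1894, 0.0846]
ee_rot: [0.004, 0.479, 0.878, -0.0]
contact_force: [-3.0, 0.6, 25.0]
width: 0.0079
gripper_force: 111.3
```

>>> step_arm(
  increments=[
    {"dp": [-0.001, 0, 0], "yaw": -0.8, "grip": 0},
    {"dp": [0, 0, 0], "yaw": -0.6, "grip": 0},
    {"dp": [0, 0, 0], "yaw": -0.6, "grip": 0},
    {"dp": [0, 0, 0], "yaw": 0, "grip": 0},
  ],
)

```text
clock: 19.45
position: [0.518, -0.1893, 0.0846]
ee_rot: [0.003, 0.603, 0.798, 0.0]
contact_force: [-3.6, 1.2, 26.0]
width: 0.0077
gripper_force: 111.3
```

```bash
python3 st.py
```

```text
[ 0.518  -0.1893  0.0846] yaw-pi -1.2947 [-0.47619225 -0.75182015] [3.200e-03 6.031e-01 7.977e-01 3.000e-04] [-3.6  1.2 26. ] [0.27 0.88 0.05]
```

>>> step_arm(
  increments=[
    {"dp": [0, 0, 0], "yaw": -0.6, "grip": 0},
    {"dp": [0, 0, 0], "yaw": -0.6, "grip": 0},
    {"dp": [0, 0, 0], "yaw": -0.4, "grip": 0},
    {"dp": [0, 0, 0], "yaw": 0, "grip": 0},
  ],
)

```text
clock: 19.95
position: [0.5183, -0.1892, 0.0847]
ee_rot: [0.003, 0.694, 0.72, 0.001]
contact_force: [-4.9, 1.6, 24.7]
width: 0.0075
gripper_force: 111.4
```

```bash
python3 st.py
```

```text
[ 0.5183 -0.1892  0.0847] yaw-pi -1.5348 [-0.47604298 -0.51195669] [0.0034 0.6943 0.7197 0.001 ] [-4.9  1.6 24.7] [0.39 0.65 0.08]
```

>>> step_arm(
  increments=[
    {"dp": [0, 0, 0], "yaw": -0.4, "grip": 0},
    {"dp": [0, 0, 0], "yaw": -0.4, "grip": 0},
    {"dp": [0, 0, 0], "yaw": -0.3, "grip": 0},
    {"dp": [0, 0, 0], "yaw": 0, "grip": 0},
  ],
)

```text
clock: 20.45
position: [0.5184, -0.1891, 0.0846]
ee_rot: [0.003, 0.751, 0.66, 0.001]
contact_force: [-3.7, 1.9, 25.4]
width: 0.0077
gripper_force: 111.3
```

```bash
python3 st.py
```

```text
[ 0.5184 -0.1891  0.0846] yaw-pi -1.6992 [-0.47587567 -0.34743017] [0.0033 0.751  0.6603 0.0012] [-3.7  1.9 25.4] [0.34 0.66 0.19]
```

>>> step_arm(
  increments=[
    {"dp": [0, 0, 0], "yaw": -0.2, "grip": 0},
    {"dp": [0, 0, 0], "yaw": -0.2, "grip": 0},
    {"dp": [0, 0, 0], "yaw": 0, "grip": 0},
    {"dp": [0, 0, 0], "yaw": 0, "grip": 0},
  ],
)

```text
clock: 20.95
position: [0.5183, -0.1891, 0.0846]
ee_rot: [0.003, 0.77, 0.638, 0.001]
contact_force: [-4.1, 2.0, 26.2]
width: 0.0076
gripper_force: 111.3
```

```bash
python3 st.py; python3 snap.py w9
python3 - <<'E'
import cv2,numpy as np
from h import *
w=cv2.imread("pics/w9.png");b=cams.get_image("scene");v=np.zeros((420,800,3),np.uint8);v[:,:560]=w
v[:240,560:]=cv2.resize(b[190:250,270:350][:, :60+20],(240,240*60//80))[:240] if 0 else cv2.copyMakeBorder(cv2.resize(b[190:250,270:350],(240,180)),0,60,0,0,0)
cv2.imwrite("pics/end.png",v)
E
```

```text
[ 0.5183 -0.1891  0.0846] yaw-pi -1.7586 [-0.47585461 -0.287819  ] [0.0032 0.7703 0.6377 0.0012] [-4.1  2.  26.2] [0.45 0.71 0.28]
[ 0.51826538 -0.18912667  0.08462684]
```

View pics/end.png

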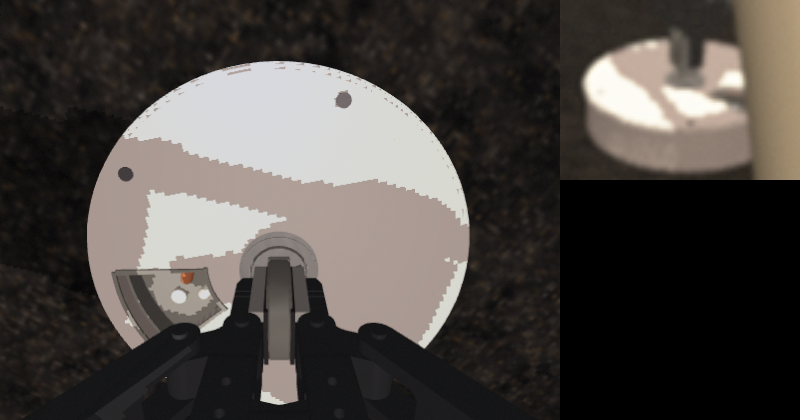

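The shutter is open: the window at (175,295) shows the pills, the key is square in the grip, and the rising moment of 0.28 N m confirms the stop. Handing in.

```bash
python3 -c "
from h import *
print(ticket.sign_off())"
```

```text
the job is handed in; nothing more can be done
None
```

The dispenser is advanced by one lever stroke, and the oval-bow key is fully home and held at the clockwise stop with the shutter open; the job was handed in at about 21 s, and the sign-off returned no verdict.

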